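# Take the glazed flask out of the sloping vise and register it on the stop board

### The job

The red flask held in the sloping blue vise is finished. Slide the vise's moving jaw (the one with the yellow post) fully open while the flask stays in its place, lift the flask out, and set it gently upright on the plywood stop board, fitted snugly into the corner: one flat face flush against the long stop and its round edge touching the short stop. Leave the jaw open, and do not disturb or knock over anything else on the table.

Things in the scene. Friction and masses are not known exactly. Their poses are not given: they have to be found in the camera images.
- vise: Blue vise fixed to the table, base 150 x 210 mm, place varies. Origin on the table under the bed's middle, z up, y along the jaw travel. The aluminium bed, its middle 56 mm up, slopes 25 degrees, low towards -x (robot side). The flask stands on it between a fixed jaw (+y, 70 mm high above the bed) and the moving jaw (-y).
- rest_top (a point): Middle of the top edge of the vise's steel rest, a plate 60 mm wide, 12 mm thick, standing 34 mm above the bed on the flask's downhill side; it keeps the flask from sliding or toppling when the jaw is open.
- jaw_grip (a point): Middle of the moving jaw's yellow post: a cylinder 20 mm across, 40 mm long; this point is on its axis, 20 mm below its top, 85 mm above the bed. Axes of the bed: z along the post (the bed's normal, 25 degrees from vertical), x up the slope, y level, towards the flask (its middle 94 mm away when shut). The jaw opens along -y.
- jaw (a joint): Travel of the moving jaw in m: 0 shut on the flask (a rubber lip then reaches over the flask's shoulder), 0.045 fully open. Stiff (about 4 N); stays where it is left.
- flask: Red ceramic moon flask, about 0.35 kg. Origin at the middle of its underside, x through its thickness, y across, z up its neck. An upright disc 84 mm across, 36 mm thick, flat faces, centre 54 mm and top 96 mm above the origin; foot 36 x 60 x 20 mm; neck up to 112 mm, 31 mm wide. Front and back alike. In the vise it leans with the bed, x pointing up the slope.
- jig: Stop board fixed to the table, place varies. Origin on the table under it, z up. Plywood plate x -65 to 65, y -130 to 110 mm, top at 18 mm. Aluminium stops, 12 mm thick: the long one's face at x = 50 mm looks to -x, from y -40 to 90, 34 mm high above the plate; the short one's face at y = 90 mm looks to -y, from x -10 to 50, 70 mm high.
- jig_corner (a point): Point on the top of the plywood plate in the corner where the faces of the two stops meet; axes as the board's. The flask is home when its origin is at x = -18 mm, y = -42 mm, z = 0 from here, upright, its x axis along the board's x (either way round).
- test_bowl: Small blue bowl, 56 mm across, 30 mm high, standing on the free end of the stop board, loose. Leave it alone. Origin under its foot.
- slip_jar: Grey-brown jar of slip with a steel lid, 68 mm across, 85 mm high, behind. Leave it alone. Origin under it.
- glaze_bottle: Green bottle, 50 mm across, 120 mm high, behind. Leave it alone. Origin under it.
- bud_vase: Small clay-coloured vase, 68 mm across, 100 mm high, behind. Leave it alone. Origin under it.
- brush: Brush lying on the table between vise and board, along x. Leave it alone.
- cup: White cup, 80 mm across, 85 mm high, at the left side. Leave it alone. Origin under it.
- scraper: Flat scraper lying on the table at the right side. Leave it alone.
- jig_plate: The plywood plate of the stop board, 18 mm thick, same origin and axes as the stop board.
Things that resemble listed ones, but are neither listed nor needed, are in the scene too. There is more than one size of the flask; the job needs the smallest.

How it is judged:
On the way, in this order (a step that is already met when the one before it is completed fails the run):
1. the jaw is slid fully open while the flask stays in its place in the vise (value of joint jaw above 0.035 m and distance of flask from where it was at the start of the episode below 0.012 m), for 0.2 s.
2. the flask is lifted clear of the vise (distance of flask from where it was at the start of the episode above 0.09 m), for 0.1 s.
At the end, for the whole second after the job is handed in: The flask stands released, upright (within 0.06 rad) and still on the plywood plate, square to it (within 0.07 rad), its flat face within 3.5 mm of the long stop and its round edge within 3.5 mm of the short stop; the jaw is open by more than 35 mm (x of flask in the frame of jig_corner between -0.0215 and -0.015 m and y of flask in the frame of jig_corner between -0.0455 and -0.038 m and z of flask in the frame of jig_corner between -0.003 and 0.003 m and angle between flask's own z axis and vertical below 0.06 rad and angle between the x axis of flask and the x axis of jig, either way round below 0.07 rad and linear speed of flask below 0.01 m/s and value of joint jaw above 0.035 m); the robot touches nothing.
It fails at once if the flask is dropped (falls out of the fingers, faster than 0.4 m/s, as from 8 mm or more) (linear speed of flask above 0.4 m/s and contact force between the fingers and flask below 0.5 N).
It fails at once if the flask is slammed down on the board (over 150 N) (contact force between flask and jig_plate above 150 N).
It fails at once if the flask is tipped over (its axis more than 1.0 rad from vertical) (angle between flask's own z axis and vertical above 1 rad).
It fails at once if a bystander is moved by more than 25 mm (distance of any of test_bowl, slip_jar, glaze_bottle, bud_vase, brush, cup, scraper from where it was at the start of the episode above 0.025 m).
It also fails if it takes over 69 s, if anything falls off the work surface, if the arm or the gripper's body presses on something with over 40 N, if the wrist force passes 120 N, or if a joint passes its speed limit or range.

### The arm

A 6-joint arm with a two-finger parallel gripper is mounted at the origin on the work surface. World frame = base frame: x ahead of the robot, y to its left, z up, the work surface at z = 0. Lengths are in m, angles in rad, forces in N, time in s.
With the tool pointing down it reaches from about 0.425 to 0.95 m from the base axis. Payload 3.5 kg.
Tool frame: the origin (TCP) lies between the finger pads; the fingertips stand 19 mm ahead of it and the grasp point (between the pads) is the TCP; z points along the fingers, y is the line along which they close (so a half turn about z gives the same grasp; the last joint's range is limited). The gripper opens to 85 mm and grips with 20 to 120 N. Pads are 22 mm wide; open, the fingers measure 114 mm over their backs; the gripper's body (76 mm by 85 mm) begins 54 mm behind the grasp point. The pads swing forward as they close: fully open they stand 13 mm farther back than shut.
Start: joints at [1.001, 0.286, 1.577, -0, 1.279, -0.15], TCP at [0.275, 0.616, 0.215] pointing down, gripper open.
Joint ranges: [-2.77, 2.77], [-0.9, 2.22], [0.21, 2.48], [-1.53, 4.67], [0.24, 2.81], [-2.84, 2.84]. Speed limits (rad/s): [2.79, 2.79, 3.14, 3.14, 3.14, 3.14].

### API

Orientations are given as a unit quaternion [x, y, z, w].
In Python, from plant import monitor, eyes, ctrl gives the robot as it stands.
- The arm moves only by the shell command python3 -m handwheel 'ROWS' [FORCE]. ROWS is JSON, a list of rows, each a list of 7 numbers: the shift along the tool's x, y, z in units of 40 cm (1.0 is 40 cm), then the turn, a rotation vector about the tool's x, y, z in units of pi rad (1.0 is pi rad), then the opening, from -1 (shut) to 1 (fully open). A call has 1 to 12 rows; each row is the pose to reach, as a shift and turn from the pose commanded when the call began, along the tool's axes at that moment, turning the shorter way round; what a row does not reach only later rows make up. A row lasts 1/8 s, in which the tool goes at most 62.5 mm and 10.7 degrees, less where a joint would pass 70% of its speed; a pose out of reach is approached as far as the arm can. A call with a number of a shift or a turn outside -1 to 1 is refused whole. A call with a gripper value outside its range is refused whole. The fingers move at their own pace and stop on an object; FORCE is the grip in N (left out, the last holds). Time passes only in rows, so rows that repeat a pose let the fingers close. It gives the time, the measured TCP pose, the force, the opening and the grip force at its end, in the units of the state.
- monitor.get_state(): the state, without advancing time (a new reading comes with each control period).
- eyes.read_camera(name): name is "side" or "top" or "wrist"; returns the picture (480x640x3 uint8, red, green, blue); there is no depth.
- eyes.camera_params(name): a dict with "K" (3x3 intrinsics, pixels), "k1" (the pictures are not rectified: a ray, as slopes to the right and down, at radius r is drawn at 1 + k1 r^2 times it, then the intrinsics apply), "R" (3x3) and "t" (3): a world point X has camera coordinates R X + t. Camera axes: x right, y down, z forward; pixel columns grow to the right and rows downward; lengths in m; the calibration is good to about 2 mm. A picture is of the moment at which its call begins: read the wrist's pose just before it. camera_params takes no time and is no camera call; for the wrist camera it gives the pose at the moment of the call.
- ctrl.sign_off(): hands the job in; it is judged then, once.
The state is a dict: "time": time; "qpos": joint angles; "dq": joint speeds; "joint_efforts": joint torques, N m; "eef_pos": TCP position; "tcp_rot": TCP orientation; "contact_force": force on the tool from outside, world axes, zero at the start; "wrist_torque": the same for the moment, N m; "opening": opening from 0.0 (shut) to 1.0 (fully open); "finger_force": force on a finger pad.
Only numpy, scipy, OpenCV 4.12 (cv2) and the standard library are available. Lean on these libraries where they do the work, as an engineer would, in place of code of your own. Each camera call takes 0.05 s, during which the arm holds its last target. There are 200 camera calls.

## Working session

There is one attempt and no reset: what is moved stays moved. The work goes in short steps, Python scripts to look and compute and a shell command to move; the robot and the scene stay as the last step left them, time stands still between calls to the robot, and variables do not carry over. Pictures are saved under pics/ and viewed, at most 10 in all, crops included, and the job is handed in when it is done.

```bash
ls; mkdir -p pics
python3 - <<'E'
from plant import monitor, eyes
import cv2
print(monitor.get_state())
for n in("top","side"):
    p=eyes.camera_params(n);print(n,{k:(v.tolist() if hasattr(v,'tolist') else v) for k,v in p.items()})
    cv2.imwrite(f"pics/{n}0.png",eyes.read_camera(n)[:,:,::-1])
E
```

```text
pics
{'time': 0.0, 'qpos': array([ 1.00098772e+00,  2.87176285e-01,  1.57816473e+00,  4.96227982e-05,
        1.27860684e+00, -1.50002853e-01]), 'dq': array([ 2.65850872e-04,  6.31642906e-05,  2.50429427e-04, -2.30840553e-04,
        1.70034810e-03,  2.36429198e-04]), 'joint_efforts': array([-5.13426003e-04, -4.05972290e+01, -2.92627001e+01, -1.51350309e-04,
        5.64822141e-03,  5.15706411e-07]), 'eef_pos': array([0.27470534, 0.61581761, 0.21354679]), 'tcp_rot': array([ 2.08371784e-01,  9.78048983e-01, -1.09378616e-03, -4.36963784e-04]), 'contact_force': array([-0.44283617,  0.83060499,  1.22544591]), 'wrist_torque': array([ 0.01895547, -0.01151537, -0.01594693]), 'finger_force': 0.0, 'opening': 0.9991433238576227}
top {'K': [[542.2588447149878, 0.0, 324.4541469477565], [0.0, 542.2588447149878, 242.85685645459264], [0.0, 0.0, 1.0]], 'k1': -0.11618223671899956, 'R': [[-0.0013051564678723312, -0.9999053497993252, 0.013696277205257693], [-0.984607240929727, -0.0011088464706096356, -0.1747780065347328], [0.17477665082998034, -0.013713566355748148, -0.9845126004386443]], 't': [0.06265797772639757, 0.5050615867430549, 1.457459758144039]}
side {'K': [[521.6732010900876, 0.0, 324.8528642833153], [0.0, 521.6732010900876, 239.52149278558127], [0.0, 0.0, 1.0]], 'k1': -0.08365094097086238, 'R': [[0.9365154876658123, -0.3504110896500603, -0.012280456519321937], [-0.2586812478770247, -0.6668651456933998, -0.6988382426971965], [0.23669126168671886, 0.6576495614760022, -0.7151743150670129]], 't': [-0.453431178174869, 0.2551507297543503, 1.2551960151949055]}
```

View pics/top0.png

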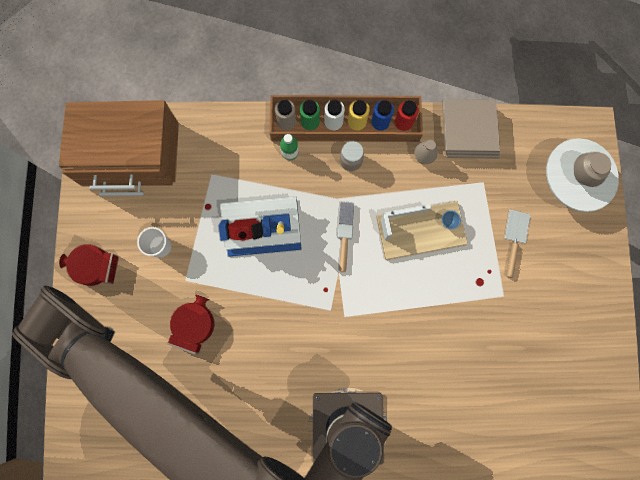

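View pics/side0.png

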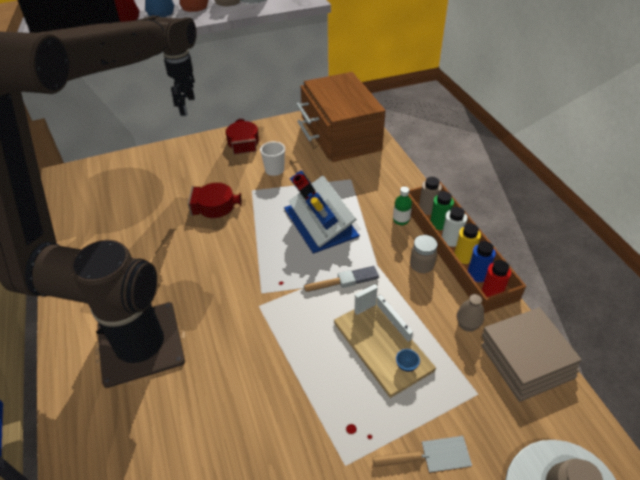

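The side view and top view agree. The red candidates are the flask in the vise at top (243,231), and two lying flasks at (90,265) and (192,325). Only the first stands in the blue vise beside the yellow post (280,228), so it is the one meant. The board is at (423,230) and the bowl at (451,219). An enlarged crop should confirm this.

```bash
cat > h.py <<'E'
import numpy as np, cv2
from scipy.spatial.transform import Rotation as Ro
from plant import monitor, eyes
def proj(p,X):
    c=np.atleast_2d(X)@np.array(p['R']).T+np.array(p['t']); s=c[:,:2]/c[:,2:]
    s=s*(1+p['k1']*(s**2).sum(1,keepdims=True)); K=np.array(p['K'])
    return s*[K[0,0],K[1,1]]+K[:2,2]
def ray(p,uv):
    K=np.array(p['K']); d=(np.array(uv,float)-K[:2,2])/[K[0,0],K[1,1]]; s=d.copy()
    for _ in range(20): s=d/(1+p['k1']*(s@s))
    R=np.array(p['R']); return -R.T@np.array(p['t']), R.T@np.append(s,1)
def atz(p,uv,z):
    o,d=ray(p,uv); return o+d*(z-o[2])/d[2]
E
python3 - <<'E'
import cv2,numpy as np
t=cv2.imread('pics/top0.png');s=cv2.imread('pics/side0.png')
r=lambda i,x,y:cv2.resize(i[y:y+75,x:x+100],(400,300),interpolation=cv2.INTER_CUBIC)
cv2.imwrite('pics/m0.png',np.vstack([np.hstack([r(t,210,190),r(t,375,195)]),np.hstack([r(s,270,165),r(s,335,285)])]))
E
```

```text
(no output)
```

View pics/m0.png

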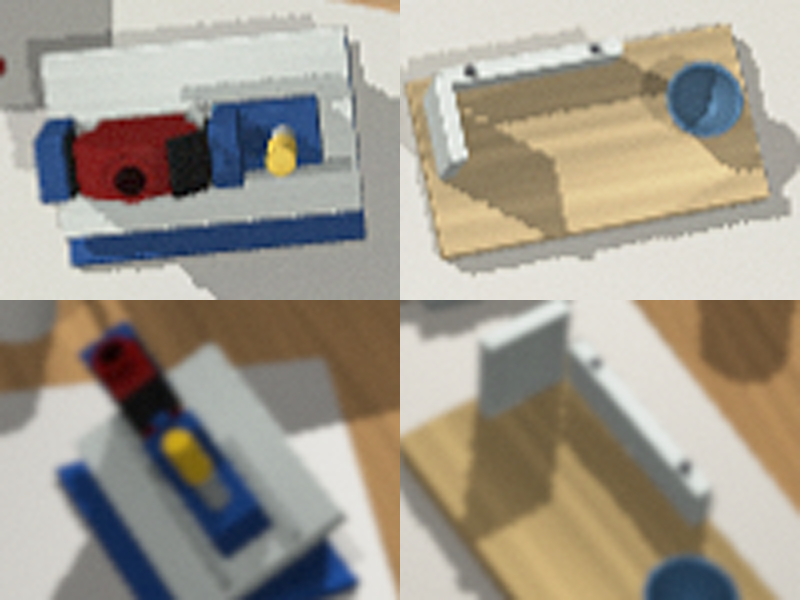

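The crop confirms it: the red flask with the dark mouth stands between the blue jaws with the black rubber lip, and the yellow post is beside it. Next is a coarse pose fit from both views.

```bash
cat > c.py <<'E'
from h import *
from scipy.optimize import least_squares
T,S=eyes.camera_params('top'),eyes.camera_params('side')
def W(q,P): c,s=np.cos(q[2]),np.sin(q[2]); P=np.array(P,float)/1000; return np.c_[q[0]+c*P[:,0]-s*P[:,1],q[1]+s*P[:,0]+c*P[:,1],P[:,2]]
def fit(obs,q0):
    f=lambda q:np.concatenate([(proj(c,W(q,[o[0] for o in L]))-[o[1] for o in L]).ravel() for c,L in obs])
    r=least_squares(f,q0,loss='soft_l1'); print(r.x.round(4),f(r.x).round(1)); return r.x
if __name__=='__main__':
    t=lambda x,y:(x/4+375-100,y/4+195); s=lambda x,y:(x/4+235,y/4+210)
    j=fit([(T,[((-65,110,9),t(443,258)),((-65,-130,9),t(768,197)),((65,-130,18),t(733,25)),((50,-40,52),t(622,50)),((-10,90,88),t(465,165)),((-10,102,88),t(445,178))]),
     (S,[((-10,90,88),s(480,345)),((-10,90,18),s(483,413)),((50,90,18),s(567,380)),((50,-40,18),s(695,522))])],[.6,-.2,.1])
    a,b=(280.5,228.2),(316.75,204.25)
    (o,d),(o2,d2)=ray(T,a),ray(S,b)
    k=np.linalg.lstsq(np.c_[d,-d2],o2-o,rcond=None)[0]; print('post',(o+d*k[0]),(o2+d2*k[1]))
    t2=lambda x,y:(x/4+210,y/4+190); s2=lambda x,y:(x/4+270,y/4+90)
    fit([(T,[((-75,105,0),t2(70,265)),((-75,-105,0),t2(365,238)),((-35.9,-94,133),a)]),(S,[((-35.9,-94,133),b)])],[.6,.2,.1])
    p=eyes.camera_params('wrist');st=monitor.get_state();R=Ro.from_quat(st['tcp_rot']).as_matrix()
    print(p['K'],p['k1'],'cam in tool',R.T@(-np.array(p['R']).T@p['t']-st['eef_pos']),'\n',R.T@np.array(p['R']).T)
E
python3 c.py
```

```text
[ 0.5473 -0.2046  0.1847] [-1.   0.2 -0.8  0.1 -1.4 -1.  -0.1  0.4  0.2 -1.9  0.9 -4.4  1.3  1.2
 -0.3  1.7 -1.4 -0.3 -2.1  1.4]
post [0.52780232 0.17862475 0.13426424] [0.52941972 0.17837454 0.13457932]
[0.5566 0.2648 0.0927] [-8.7  0.6 -8.9  0.7  4.2 -0.6  1.4  2.9]
[[351.22388851   0.         320.32011303]
 [  0.         351.22388851 237.64482612]
 [  0.           0.           1.        ]] -0.05038412618236369 cam in tool [ 0.07205576 -0.00018134 -0.15974753] 
 [[-2.41429030e-04 -9.59357168e-01 -2.82194552e-01]
 [ 9.99999952e-01 -1.77022466e-04 -2.53730080e-04]
 [ 1.93462995e-04 -2.82194600e-01  9.59357165e-01]]
```

```bash
cat > t.py <<'E'
from h import *
c25,s25=np.cos(np.radians(25)),np.sin(np.radians(25))
def axes(yaw,tilt=True):   # columns: up-slope u, level v, normal n
    A=Ro.from_euler('z',yaw).as_matrix()
    return A@np.array([[c25,0,-s25],[0,1,0],[s25,0,c25]]) if tilt else A
def tool(A): return np.c_[A[:,1],A[:,0],-A[:,2]]   # tool x=v, y=u, z=-n
def row(p,R):
    s=monitor.get_state();C=Ro.from_quat(s['tcp_rot']).as_matrix()
    d=C.T@(np.array(p)-s['eef_pos']);w=Ro.from_matrix(C.T@R).as_rotvec()
    print('row',(d/.4).round(4),(w/np.pi).round(4),'mm',(d*1e3).round(1),'deg',np.degrees(w).round(1),'t',s['time'])
E
python3 - <<'E'
from t import *
A=axes(.0927); row(np.array([.5285,.1785,.134])+.047*A[:,1]+.1*A[:,2],tool(A))
E
```

```text
row [-0.8753 -0.6894 -0.0262] [-0.1263 -0.0732  0.3314] mm [-350.1 -275.7  -10.5] deg [-22.7 -13.2  59.6] t 0.1
```

```bash
python3 -m handwheel '[[-0.2,-0.15,-0.1,-0.03,-0.018,0.08,1],[-0.875,-0.689,-0.03,-0.1263,-0.0732,0.3314,1],[-0.875,-0.689,-0.03,-0.1263,-0.0732,0.3314,1],[-0.875,-0.689,-0.03,-0.1263,-0.0732,0.3314,1],[-0.875,-0.689,-0.026,-0.1263,-0.0732,0.3314,1],[-0.875,-0.689,-0.026,-0.1263,-0.0732,0.3314,1],[-0.875,-0.689,-0.026,-0.1263,-0.0732,0.3314,1],[-0.875,-0.689,-0.026,-0.1263,-0.0732,0.3314,1],[-0.875,-0.689,-0.026,-0.1263,-0.0732,0.3314,1],[-0.875,-0.689,-0.026,-0.1263,-0.0732,0.3314,1],[-0.875,-0.689,-0.026,-0.1263,-0.0732,0.3314,1],[-0.875,-0.689,-0.026,-0.1263,-0.0732,0.3314,1]]' 40
python3 - <<'E'
from t import *
A=axes(.0927); row(np.array([.5285,.1785,.134])+.047*A[:,1]+.1*A[:,2],tool(A))
p=eyes.camera_params('wrist')
np.save('w1.npy',p,allow_pickle=True)
cv2.imwrite('pics/w1.png',eyes.read_camera('wrist')[:,:,::-1])
E
```

```text
time: 1.6
eef_pos: [0.482, 0.2229, 0.2253]
tcp_rot: [0.657, 0.722, 0.161, 0.145]
contact_force: [-0.2, -0.2, -0.1]
opening: 1.0
finger_force: 0.0
row [-0.0039 -0.0009  0.0014] [ 0.0004 -0.0007  0.0002] mm [-1.6 -0.4  0.6] deg [ 0.1 -0.1  0. ] t 1.6
```

View pics/w1.png

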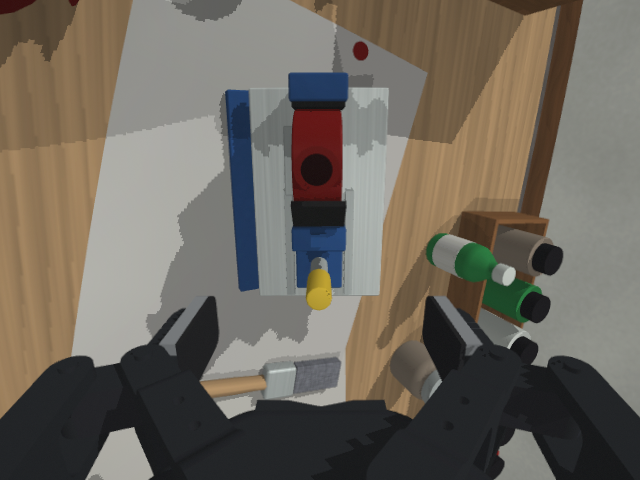

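The wrist view shows the mouth of the flask at (317,170), the post top at (318,297), and the fixed jaw centred at (318,87). The column is vertical, so the yaw is right to about 0.3°.

Run:
```python
from t import *
p=np.load('w1.npy',allow_pickle=True).item(); A=axes(.0927); G=np.array([.5285,.1785,.134]); u,v,n=A.T
# bed plane height from fixed vise geometry: bed through (vx,.,.056)
for G0 in (G,):
  def at(uv,h):
    o,d=ray(p,uv); b=G0+(h-.085)*n; return o+d*(n@(b-o))/(n@d)
  for nm,uv,h in(('posttop',(318.5,297),.105),('postbot',(318.5,268),.065),('mouth',(316.5,170),.112),('bedUL',(249,88),0),('bedLL',(260,295),0),('bedUR',(388,88),0),('bedLR',(380,295),0),('fixjawL',(289,74),.07),('fixjawR',(348,74),.07)):
    X=at(uv,h); print(nm,X.round(4),'rel uvn',((X-G0)@A*1e3).round(1))
```

```text
posttop [0.5189 0.1808 0.1517] rel uvn [-0.9  3.2 20. ]
postbot [0.5349 0.1902 0.1154] rel uvn [ -1.1  11.  -20. ]
mouth [0.5061 0.2749 0.1576] rel uvn [-2.2 98.  27. ]
bedUL [0.4904 0.3382 0.0294] rel uvn [-65.2 162.6 -85. ]
bedLL [0.5103 0.1312 0.0297] rel uvn [-64.5 -45.4 -85. ]
bedUR [0.6059 0.3491 0.0835] rel uvn [ 62.8 162.7 -85. ]
bedLR [0.6272 0.142  0.0845] rel uvn [ 65.1 -45.4 -85. ]
fixjawL [0.4995 0.3399 0.1109] rel uvn [-22.4 163.4 -15. ]
fixjawR [0.5382 0.3435 0.1291] rel uvn [ 20.5 163.4 -15. ]
```

```bash
cat >> t.py <<'E'
A=axes(.102); u,v,n=A.T
A0=axes(.0927); G=np.array([.5285,.1785,.134])+A0@[-.0008,.003,0]
E
python3 - <<'E'
from t import *
row(G+.07*n,tool(A)); row(G+.003*n,tool(A))
E
```

```text
row [-0.1144 -0.0031  0.0761] [ 0.0004  0.0006 -0.0025] mm [-45.8  -1.2  30.5] deg [ 0.1  0.1 -0.5] t 1.65
row [-0.1141 -0.0033  0.2436] [ 0.0004  0.0006 -0.0025] mm [-45.6  -1.3  97.5] deg [ 0.1  0.1 -0.5] t 1.65
```

```bash
python3 -m handwheel '[[-0.114,-0.003,0.076,0,0,-0.0025,1],[-0.114,-0.003,0.16,0,0,-0.0025,1],[-0.114,-0.003,0.22,0,0,-0.0025,1],[-0.114,-0.003,0.243,0,0,-0.0025,1],[-0.114,-0.003,0.243,0,0,-0.0025,1],[-0.114,-0.003,0.243,0,0,-0.0025,-0.8],[-0.114,-0.003,0.243,0,0,-0.0025,-0.8],[-0.114,-0.003,0.243,0,0,-0.0025,-0.8],[-0.114,-0.003,0.243,0,0,-0.0025,-0.8],[-0.114,-0.003,0.243,0,0,-0.0025,-0.8],[-0.114,-0.003,0.243,0,0,-0.0025,-0.8],[-0.114,-0.003,0.243,0,0,-0.0025,-0.8]]' 40
```

```text
time: 3.15
eef_pos: [0.5265, 0.1805, 0.1368]
tcp_rot: [0.655, 0.724, 0.16, 0.146]
contact_force: [-2.1, -0.3, 2.4]
opening: 0.101
finger_force: 1.0
```

The opening of 0.10 is 8.6 mm, less than the 20 mm post, so the grasp looks missed. I'll look.

Run:
```python
from t import *
print(monitor.get_state()['finger_force'])
np.save('w2.npy',eyes.camera_params('wrist'),allow_pickle=True)
a=eyes.read_camera('wrist')[:,:,::-1];s=eyes.read_camera('side')[:,:,::-1]
b=cv2.resize(s[150:270,250:410],(640,480),interpolation=cv2.INTER_CUBIC)
cv2.imwrite('pics/w2.png',cv2.resize(np.hstack([a[100:480,120:520],b[50:430,120:520]]),(800,380)))
```

```text
1.002421814482659
```

View pics/w2.png

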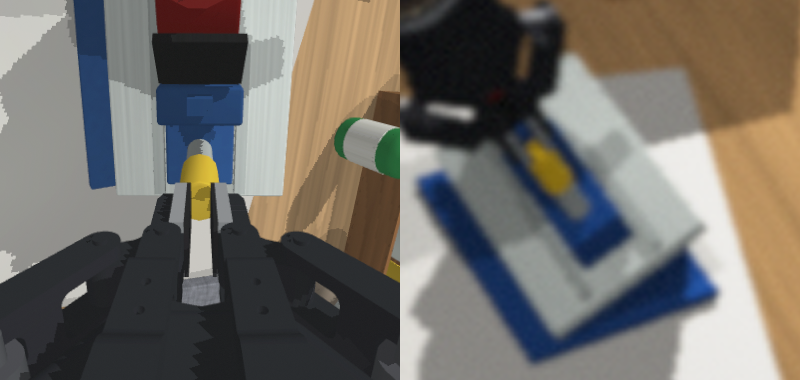

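The wrist crop shows the closed fingertips near the post's end. The side crop shows the post free at (317,204), with the gripper up-left of it. I'll project the TCP to compare.

Run:
```python
from t import *
s=monitor.get_state();R=Ro.from_quat(s['tcp_rot']).as_matrix();P=s['eef_pos']
w=np.load('w2.npy',allow_pickle=True).item();S=eyes.camera_params('side')
X=np.array([P,P+R@[0,0,.019],P+R@[0,0,-.054],G,G+.02*n,G-.02*n])
print('side',proj(S,X).round(0).tolist());print('wrist',(proj(w,X)-[120,100]).round(0).tolist(),P)
```

```text
side [[315.0, 203.0], [318.0, 207.0], [307.0, 192.0], [316.0, 204.0], [313.0, 200.0], [319.0, 208.0]]
wrist [[200.0, 185.0], [200.0, 171.0], [200.0, 249.0], [200.0, 181.0], [200.0, 199.0], [200.0, 167.0]] [0.52653198 0.18054308 0.13682863]
```

```bash
python3 -m handwheel '[[0,0,0,0,0,0,-1],[0,0,0,0,0,0,-1],[0,0,0,0,0,0,-1]]' 40
python3 - <<'E'
from t import *
s=eyes.read_camera('side')[:,:,::-1];t=eyes.read_camera('top')[:,:,::-1];w=eyes.read_camera('wrist')[:,:,::-1]
r=lambda i,x,y,a,b:cv2.resize(i[y:y+b,x:x+a],(400,300),interpolation=cv2.INTER_CUBIC)
cv2.imwrite('pics/m3.png',np.vstack([np.hstack([r(s,267,165,100,75),r(t,230,180,100,75)]),np.hstack([r(w,260,240,120,90),r(s,200,60,240,180)])]))
E
```

```text
time: 3.62
eef_pos: [0.5265, 0.1805, 0.1366]
tcp_rot: [0.655, 0.724, 0.16, 0.146]
contact_force: [0.2, 0.0, 0.1]
opening: 0.002
finger_force: 0.0
```

View pics/m3.png

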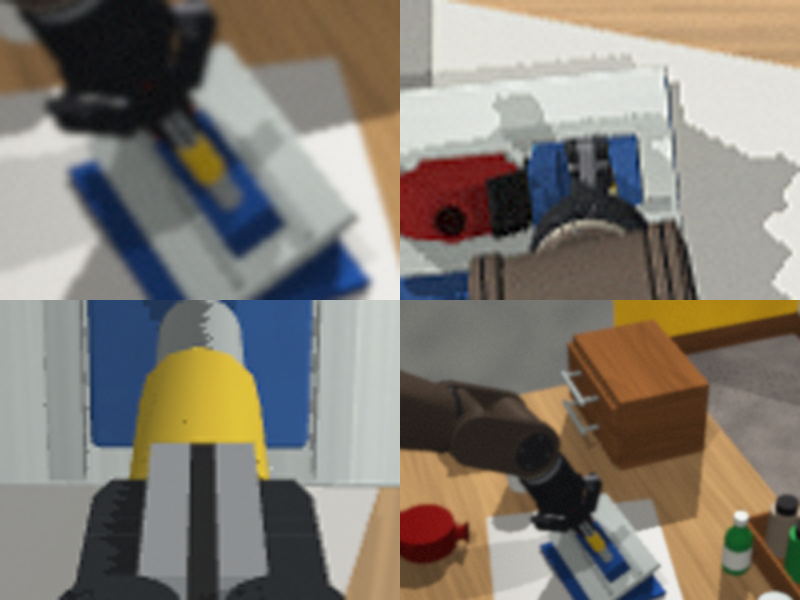

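The fingers closed fully without touching the post. In the side view (top-left) the shut tips sit above the post's top. Solving for their depth in the wrist view (tip row 283, 22 mm wide pads) puts the real tips about 22 mm behind the reported TCP. The open tips, 208 px apart in the previous picture, give a consistent -29 mm. So the real grasp point is about 40 mm short of what is reported. I'll reopen and go 32 mm deeper, stopping to check.

```bash
python3 -m handwheel '[[0,0,-0.02,0,0,0,0.4],[0,0,-0.02,0,0,0,0.4],[0,0,-0.02,0,0,0,0.4],[0,0,-0.02,0,0,0,0.4],[0,0,0.03,0,0,0,0.4],[0,0,0.06,0,0,0,0.4],[0,0,0.08,0,0,0,0.4],[0,0,0.08,0,0,0,0.4]]' 40 && python3 -m handwheel '[[0,0,0,0,0,0,-1],[0,0,0,0,0,0,-1],[0,0,0,0,0,0,-1],[0,0,0,0,0,0,-1],[0,0,0,0,0,0,-1],[0,0,0,0,0,0,-1]]' 40
```

```text
time: 4.78
eef_pos: [0.5397, 0.1817, 0.1069]
tcp_rot: [0.655, 0.724, 0.16, 0.146]
contact_force: [-0.1, -0.3, 1.1]
opening: 0.702
finger_force: 0.0
time: 5.52
eef_pos: [0.5393, 0.1818, 0.108]
tcp_rot: [0.655, 0.724, 0.16, 0.146]
contact_force: [-4.7, -1.3, 5.1]
opening: 0.218
finger_force: 39.1
```

The post is held (opening 0.22, 39 N). Now sliding the jaw open.

```bash
python3 -m handwheel '[[-0.01,0,0,0,0,0,-1],[-0.025,0,0,0,0,0,-1],[-0.04,0,0,0,0,0,-1],[-0.055,0,0,0,0,0,-1],[-0.07,0,0,0,0,0,-1],[-0.085,0,0,0,0,0,-1],[-0.1,0,0,0,0,0,-1],[-0.11,0,0,0,0,0,-1],[-0.114,0,0,0,0,0,-1],[-0.114,0,0,0,0,0,-1],[-0.114,0,0,0,0,0,-1]]' 60
```

```text
time: 6.9
eef_pos: [0.5433, 0.1397, 0.108]
tcp_rot: [0.655, 0.724, 0.162, 0.144]
contact_force: [-5.6, 13.7, 4.4]
opening: 0.213
finger_force: 58.5
```

```bash
python3 -m handwheel '[[0.006,0,0,0,0,0,0.4],[0.006,0,0,0,0,0,0.4],[0.006,0,0,0,0,0,0.4],[0.006,0,0,0,0,0,1],[0.006,0,-0.1,0,0,0,1],[0.006,0,-0.22,0,0,0,1],[0.1,0,-0.32,0,0,0,1],[0.23,0,-0.32,0,0,0,1],[0.23,0,-0.32,0,0,0,1],[0.23,0,-0.32,0,0,0,1]]' 60
python3 - <<'E'
from t import *
np.save('w3.npy',eyes.camera_params('wrist'),allow_pickle=True); print(monitor.get_state())
cv2.imwrite('pics/w3.png',eyes.read_camera('wrist')[:,:,::-1])
E
```

```text
time: 8.15
eef_pos: [0.4811, 0.2226, 0.2231]
tcp_rot: [0.655, 0.724, 0.16, 0.146]
contact_force: [0.3, -0.3, 0.8]
opening: 1.001
finger_force: 0.0
{'time': 8.15, 'qpos': array([ 0.28155091, -0.28000585,  2.17564366, -0.10727453,  0.81861298,
        0.23723406]), 'dq': array([-2.60642100e-02,  3.07850536e-03,  5.80171847e-03,  1.20029900e-03,
       -8.87138948e-05,  3.40630595e-03]), 'joint_efforts': array([ 6.46561515e-01, -1.90850419e+01, -3.01855946e+01, -1.48018850e-01,
       -9.19402130e-01,  3.25472225e-03]), 'eef_pos': array([0.48113604, 0.22257243, 0.22305709]), 'tcp_rot': array([0.65470652, 0.72415862, 0.16001228, 0.14611546]), 'contact_force': array([ 0.29419365, -0.33085934,  0.77048679]), 'wrist_torque': array([-0.00287758,  0.17500455, -0.02718632]), 'finger_force': 0.0, 'opening': 1.000789028141704}
```

View pics/w3.png

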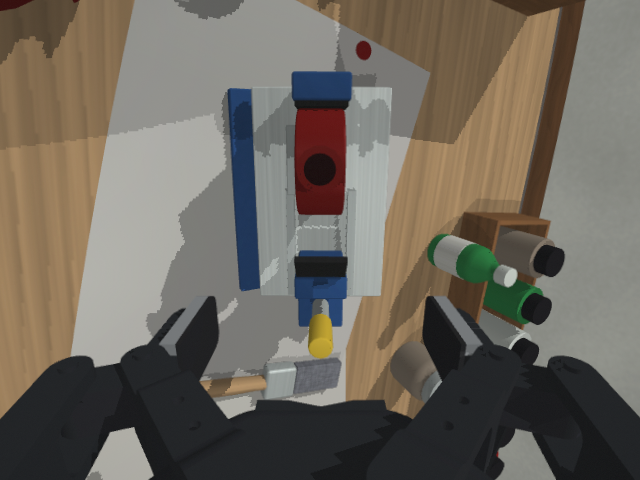

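The jaw is open (post top moved from (318,297) to (320,347)) and the flask is still in place with its mouth at (320,169). Next I'll compute the travel and the grasp.

```bash
cat >> t.py <<'E'
def at(p,uv,h):
    o,d=ray(p,uv); b=G+(h-.085)*n; return o+d*(n@(b-o))/(n@d)
OFF=.038
def rowE(E,R): row(np.array(E)+OFF*R[:,2],R)   # E = real grasp point
E
python3 - <<'E'
from t import *
w1,w3=[np.load(f,allow_pickle=True).item() for f in('w1.npy','w3.npy')]
print('travel',(at(w1,(318.5,297),.105)-at(w3,(320,347),.105))@A*1e3)
M1,M3=at(w1,(316.5,170),.112),at(w3,(320,169),.112); print((M1-G)@A*1e3,(M3-G)@A*1e3)
for m,h in (((346,110),.096),((294,110),.096),((346,213),.03),((294,213),.03),((289,74),.07)): print(((at(w3,m,h)-G)@A*1e3).round(1))
P=np.array([.5393,.1818,.108]);print('post grasp rel G',(P-G)@A*1e3)
F=G+A@[-.001,.0945,-.085]; print('flask origin',F,(M3-G)@A*1e3)
rowE(F+.15*n,tool(A)); rowE(F+.065*n,tool(A))
E
```

```text
travel [ 3.94135432e-01  4.28448460e+01 -6.89823632e-14]
[-0.55543535 95.18566658 27.        ] [-0.39163857 95.63935606 27.        ]
[ 17.  133.2  11. ]
[-17.7 133.2  11. ]
[ 23.3  48.1 -55. ]
[-24.2  48.2 -55. ]
[-22.7 159.6 -15. ]
post grasp rel G [ -0.17160394  -0.82345564 -28.23475954]
flask origin [0.55271232 0.27899431 0.05620313] [-0.39163857 95.63935606 27.        ]
row [ 0.124  -0.0023  0.1785] [ 0.0001  0.001  -0.0006] mm [49.6 -0.9 71.4] deg [ 0.   0.2 -0.1] t 8.2
row [ 0.1247 -0.0024  0.391 ] [ 0.0001  0.001  -0.0006] mm [ 49.9  -0.9 156.4] deg [ 0.   0.2 -0.1] t 8.2
```

The travel is 43 mm (over 35) and the flask has moved less than 1 mm. Before grasping, I'll look at the board with the empty gripper.

Run:
```python
from t import *
row([.56,-.16,.19],tool(axes(.185,False)))
```

```text
row [-0.9697  0.0563  0.1192] [ 0.1389  0.0066 -0.0268] mm [-387.9   22.5   47.7] deg [25.   1.2 -4.8] t 8.2
```

```bash
python3 -m handwheel '[[-0.12,0.006,-0.02,0,0,0,1],[-0.97,0.056,0.119,0.1389,0.0066,-0.0268,1],[-0.97,0.056,0.119,0.1389,0.0066,-0.0268,1],[-0.97,0.056,0.119,0.1389,0.0066,-0.0268,1],[-0.97,0.056,0.119,0.1389,0.0066,-0.0268,1],[-0.97,0.056,0.119,0.1389,0.0066,-0.0268,1],[-0.97,0.056,0.119,0.1389,0.0066,-0.0268,1],[-0.97,0.056,0.119,0.1389,0.0066,-0.0268,1],[-0.97,0.056,0.119,0.1389,0.0066,-0.0268,1],[-0.97,0.056,0.119,0.1389,0.0066,-0.0268,1]]' 60
python3 - <<'E'
from t import *
np.save('w4.npy',eyes.camera_params('wrist'),allow_pickle=True)
cv2.imwrite('pics/w4.png',eyes.read_camera('wrist')[:,:,::-1])
E
```

```text
time: 9.45
eef_pos: [0.56, -0.1585, 0.1907]
tcp_rot: [0.638, 0.77, 0.001, 0.0]
contact_force: [0.4, -0.3, 0.4]
opening: 1.006
finger_force: 0.0
```

View pics/w4.png

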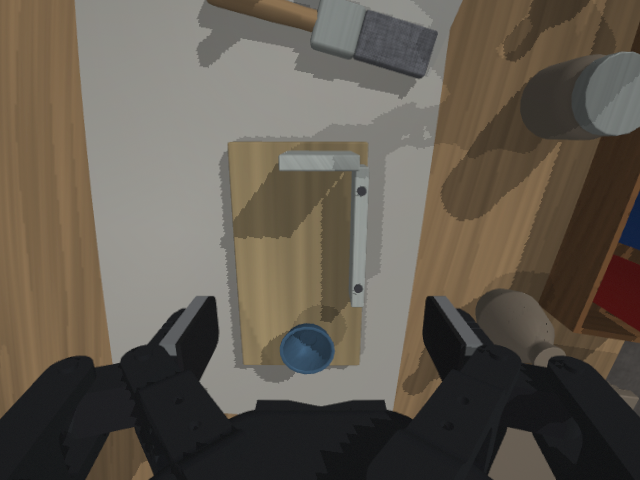

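The board is clear in this view: plate corners at (228,142), (369,142), (243,365) and (360,365), and the end of the long stop at (352,305)-(364,306).

Run:
```python
from c import *
w=np.load('w4.npy',allow_pickle=True).item()
q=fit([(w,[((-65,110,18),(228,142)),((65,110,18),(369,142)),((-65,-130,18),(243,365)),((65,-130,18),(360,365)),((50,-40,52),(352,305)),((62,-40,52),(364,306))])],[.547,-.2,.18])
print(proj(w,W(q,[(-10,90,88),(-10,102,88),(-10,102,18),(50,90,88),(50,90,52),(62,102,52)])).round(0))
np.save('jig.npy',q)
from t import *
rowE(G+A@[-.001,.0945,.065],tool(A))
```

```text
[ 0.5478 -0.2054  0.1843] [-0.5 -0.7  0.1 -0.7  0.4 -0.2  0.1  0.1 -0.4  1.7  0.3  0.7]
[[279. 171.]
 [279. 154.]
 [287. 150.]
 [361. 171.]
 [356. 167.]
 [371. 152.]]
row [1.0879 0.0669 0.0832] [-0.1384 -0.006   0.0266] mm [435.1  26.8  33.3] deg [-24.9  -1.1   4.8] t 9.5
```

```bash
python3 -m handwheel '[[0.9,0.055,0.02,-0.1384,-0.006,0.0266,1],[0.9,0.055,0.02,-0.1384,-0.006,0.0266,1],[0.9,0.055,0.02,-0.1384,-0.006,0.0266,1],[0.9,0.055,0.02,-0.1384,-0.006,0.0266,1],[0.9,0.055,0.02,-0.1384,-0.006,0.0266,1],[0.9,0.055,0.02,-0.1384,-0.006,0.0266,1],[0.9,0.055,0.02,-0.1384,-0.006,0.0266,1],[0.9,0.055,0.02,-0.1384,-0.006,0.0266,1]]' 60
python3 - <<'E'
from t import *
F=G+A@[-.001,.0945,-.085]
rowE(F+.15*n,tool(A)); rowE(F+.065*n,tool(A))
E
```

```text
time: 10.5
eef_pos: [0.515, 0.199, 0.1829]
tcp_rot: [0.654, 0.725, 0.161, 0.145]
contact_force: [0.3, 0.8, -0.0]
opening: 0.998
finger_force: 0.0
row [ 0.1893 -0.0303  0.0552] [-0.      0.      0.0002] mm [ 75.7 -12.1  22.1] deg [-0.  0.  0.] t 10.5
row [ 0.1893 -0.0303  0.2677] [-0.      0.      0.0002] mm [ 75.7 -12.1 107.1] deg [-0.  0.  0.] t 10.5
```

```bash
python3 -m handwheel '[[0.19,-0.03,0.04,0,0,0,1],[0.19,-0.03,0.055,0,0,0,1],[0.19,-0.03,0.055,0,0,0,1],[0.19,-0.03,0.1,0,0,0,1],[0.19,-0.03,0.15,0,0,0,1],[0.19,-0.03,0.2,0,0,0,1],[0.19,-0.03,0.24,0,0,0,1],[0.19,-0.03,0.267,0,0,0,1],[0.19,-0.03,0.267,0,0,0,1]]' 50
python3 - <<'E'
from t import *
F=G+A@[-.001,.0945,-.085]
rowE(F+.065*n,tool(A)); T=eyes.camera_params('top');S=eyes.camera_params('side')
w=eyes.read_camera('wrist');s=eyes.read_camera('side')
cv2.imwrite('pics/m5.png',np.hstack([w[:,:,::-1][150:450,120:520],cv2.resize(s[120:240,240:400],(400,300),interpolation=3)[:,:,::-1]]))
E
```

```text
time: 11.62
eef_pos: [0.5418, 0.2769, 0.0801]
tcp_rot: [0.655, 0.724, 0.16, 0.145]
contact_force: [-0.8, 0.8, 0.4]
opening: 0.993
finger_force: 0.0
row [ 0.0023 -0.0003 -0.0017] [-0.0005  0.0004 -0.0006] mm [ 0.9 -0.1 -0.7] deg [-0.1  0.1 -0.1] t 11.625
```

View pics/m5.png

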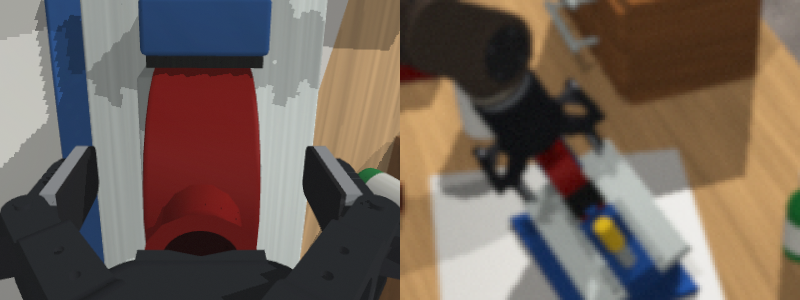

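The fingers straddle the flask symmetrically and there is no contact yet. Closing.

```bash
python3 -m handwheel '[[0,0,0,0,0,0,0.3],[0,0,0,0,0,0,0],[0,0,0,0,0,0,-0.3],[0,0,0,0,0,0,-1],[0,0,0,0,0,0,-1],[0,0,0,0,0,0,-1],[0,0,0,0,0,0,-1],[0,0,0,0,0,0,-1]]' 45
```

```text
time: 12.72
eef_pos: [0.5423, 0.2779, 0.0815]
tcp_rot: [0.655, 0.724, 0.161, 0.145]
contact_force: [-1.4, 0.3, 5.7]
opening: 0.416
finger_force: 44.4
```

The flask is gripped (opening 0.416 is 35.4 mm, 44 N). Recording the grasp and lifting along the bed normal.

```bash
python3 - <<'E'
from t import *
F=G+A@[-.001,.0945,-.085]; P=monitor.get_state()['eef_pos']
r=A.T@(P-F); np.save('grasp.npy',r); print((r*1e3).round(1))
E
python3 -m handwheel '[[0,0,-0.02,0,0,0,-1],[0,0,-0.06,0,0,0,-1],[0,0,-0.12,0,0,0,-1],[0,0,-0.2,0,0,0,-1],[0,0,-0.28,0,0,0,-1],[0,0,-0.36,0,0,0,-1],[0,0,-0.4,0,0,0,-1],[0,0,-0.4,0,0,0,-1]]' 45
cat >> t.py <<'E'
def place(dx,dy,dz):   # flask origin offset (mm) from home in board axes
    q=np.load('jig.npy');r=np.load('grasp.npy');J=axes(q[2],False)
    O=np.array([q[0],q[1],.018])+J@[.032+dx/1e3,.048+dy/1e3,dz/1e3]
    row(O+J@r,tool(J))
E
python3 - <<'E'
from t import *
place(-10,-10,110);place(-10,-10,10)
E
```

```text
[ 1.2 -0.  27.4]
time: 13.72
eef_pos: [0.4742, 0.2707, 0.2256]
tcp_rot: [0.655, 0.724, 0.16, 0.145]
contact_force: [0.7, -0.0, -3.7]
opening: 0.417
finger_force: 45.5
row [-1.1033  0.0285  0.207 ] [ 0.1386  0.0058 -0.0262] mm [-441.3   11.4   82.8] deg [24.9  1.  -4.7] t 13.725
row [-1.1033 -0.077   0.4336] [ 0.1386  0.0058 -0.0262] mm [-441.3  -30.8  173.4] deg [24.9  1.  -4.7] t 13.725
```

```bash
python3 -m handwheel '[[-0.1,0,-0.02,0,0,0,-1],[-0.25,0,-0.02,0,0,0,-1],[-0.4,0,-0.02,0.02,0,0,-1],[-0.95,0.02,0.12,0.1386,0.0058,-0.0262,-1],[-0.95,0.02,0.12,0.1386,0.0058,-0.0262,-1],[-0.95,0.02,0.12,0.1386,0.0058,-0.0262,-1],[-0.95,0.02,0.12,0.1386,0.0058,-0.0262,-1],[-0.95,0.02,0.12,0.1386,0.0058,-0.0262,-1],[-0.95,0.02,0.12,0.1386,0.0058,-0.0262,-1],[-0.95,0.02,0.12,0.1386,0.0058,-0.0262,-1]]' 45
python3 - <<'E'
from t import *
r=np.load('grasp.npy');r[0]=0;np.save('grasp.npy',r)
place(-10,-10,60);place(-10,-10,6)
E
```

```text
time: 14.98
eef_pos: [0.54, -0.1034, 0.1853]
tcp_rot: [0.638, 0.77, 0.0, -0.0]
contact_force: [-0.5, -0.2, -3.5]
opening: 0.415
finger_force: 45.4
row [-0.1594  0.0273  0.1999] [ 0.     -0.0001  0.0005] mm [-63.8  10.9  79.9] deg [ 0.  -0.   0.1] t 14.975
row [-0.1595  0.0272  0.3349] [ 0.     -0.0001  0.0005] mm [-63.8  10.9 133.9] deg [ 0.  -0.   0.1] t 14.975
```

```bash
python3 -m handwheel '[[-0.08,0.014,0.01,0,0,0,-1],[-0.16,0.027,0.02,0,0,0.0005,-1],[-0.16,0.027,0.05,0,0,0.0005,-1],[-0.16,0.027,0.12,0,0,0.0005,-1],[-0.16,0.027,0.2,0,0,0.0005,-1],[-0.16,0.027,0.26,0,0,0.0005,-1],[-0.16,0.027,0.31,0,0,0.0005,-1],[-0.16,0.027,0.335,0,0,0.0005,-1],[-0.16,0.027,0.335,0,0,0.0005,-1],[-0.16,0.027,0.335,0,0,0.0005,-1]]' 45
python3 - <<'E'
from t import *
place(-10,-10,6);place(0,0,2)
w=eyes.read_camera('wrist');s=eyes.read_camera('side')
cv2.imwrite('pics/m6.png',np.hstack([w[:,:,::-1][100:400,120:520],cv2.resize(s[240:360,300:460],(400,300),interpolation=3)[:,:,::-1]]))
E
```

```text
time: 16.23
eef_pos: [0.5635, -0.1657, 0.0529]
tcp_rot: [0.64, 0.769, 0.0, 0.001]
contact_force: [0.3, -0.9, -2.8]
opening: 0.415
finger_force: 45.5
row [ 0.0047 -0.0018  0.0038] [ 0.0007  0.0004 -0.0004] mm [ 1.9 -0.7  1.5] deg [ 0.1  0.1 -0.1] t 16.225
row [0.0297 0.0231 0.0138] [ 0.0007  0.0004 -0.0004] mm [11.9  9.3  5.5] deg [ 0.1  0.1 -0.1] t 16.225
```

View pics/m6.png

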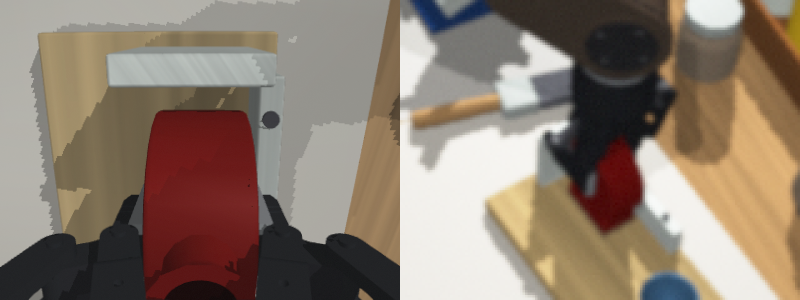

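This shows the flask about 10 mm short of both stops, clear and square. From here I feel for the stops by force, first the long one (tool +y).

```bash
python3 -m handwheel '[[0,0.01,0,0,0,0,-1],[0,0.018,0,0,0,0,-1],[0,0.018,0,0,0,0,-1]]' 45
for i in 1 ; do python3 -m handwheel '[[0,0.003,0,0,0,0,-1],[0,0.005,0,0,0,0,-1],[0,0.005,0,0,0,0,-1]]' 45; done
python3 -m handwheel '[[0,0.003,0,0,0,0,-1],[0,0.005,0,0,0,0,-1],[0,0.005,0,0,0,0,-1]]' 45
```

```text
time: 16.7
eef_pos: [0.5701, -0.1641, 0.0519]
tcp_rot: [0.64, 0.769, 0.0, 0.0]
contact_force: [0.3, 0.4, -2.7]
opening: 0.416
finger_force: 45.5
time: 17.08
eef_pos: [0.5716, -0.1637, 0.0516]
tcp_rot: [0.64, 0.769, 0.0, 0.0]
contact_force: [-0.3, -0.7, -2.9]
opening: 0.418
finger_force: 45.6
time: 17.45
eef_pos: [0.5719, -0.1637, 0.0517]
tcp_rot: [0.639, 0.769, -0.002, -0.002]
contact_force: [-6.0, -1.8, 0.9]
opening: 0.417
finger_force: 46.0
```

```bash
python3 -m handwheel '[[0,-0.005,0,0,0,0,-1],[0,-0.005,0,0,0,0,-1]]' 45
python3 - <<'E'
from t import *
place(0,0,2)
E
python3 -m handwheel '[[0.01,0,0,0,0,0,-1],[0.02,0,0,0,0,0,-1],[0.02,0,0,0,0,0,-1]]' 45
python3 -m handwheel '[[0.003,0,0,0,0,0,-1],[0.005,0,0,0,0,0,-1],[0.005,0,0,0,0,0,-1]]' 45
python3 -m handwheel '[[0.003,0,0,0,0,0,-1],[0.005,0,0,0,0,0,-1],[0.005,0,0,0,0,0,-1]]' 45
```

```text
time: 17.7
eef_pos: [0.5717, -0.1637, 0.0516]
tcp_rot: [0.64, 0.769, 0.0, 0.0]
contact_force: [-1.2, 0.1, -2.5]
opening: 0.416
finger_force: 45.5
row [0.0285 0.0021 0.0107] [ 0.0003  0.     -0.0006] mm [11.4  0.8  4.3] deg [ 0.1  0.  -0.1] t 17.7
time: 18.08
eef_pos: [0.5701, -0.1551, 0.0516]
tcp_rot: [0.639, 0.769, 0.0, -0.0]
contact_force: [-1.4, -0.0, -4.0]
opening: 0.417
finger_force: 45.6
time: 18.45
eef_pos: [0.5699, -0.1539, 0.0518]
tcp_rot: [0.64, 0.769, 0.0, 0.0]
contact_force: [-1.0, -0.8, -2.3]
opening: 0.414
finger_force: 45.6
time: 18.82
eef_pos: [0.5699, -0.1536, 0.0519]
tcp_rot: [0.639, 0.769, -0.001, 0.002]
contact_force: [0.0, -6.4, -5.1]
opening: 0.414
finger_force: 45.3
```

Both stops were found within 1 mm of the prediction. Now ease off slightly and lower.

```bash
python3 -m handwheel '[[-0.004,0,0,0,0,0,-1],[-0.004,0,0.004,0,0,0,-1],[-0.004,0,0.009,0,0,0,-1],[-0.004,0,0.009,0,0,0,-1]]' 45
for i in 1; do python3 -m handwheel '[[0,0,0.002,0,0,0,-1],[0,0,0.004,0,0,0,-1],[0,0,0.004,0,0,0,-1]]' 45; done
python3 -m handwheel '[[0,0,0.002,0,0,0,-1],[0,0,0.004,0,0,0,-1],[0,0,0.004,0,0,0,-1]]' 45
```

```text
time: 19.32
eef_pos: [0.5699, -0.1536, 0.0482]
tcp_rot: [0.64, 0.769, 0.0, 0.0]
contact_force: [-1.2, -2.1, -0.6]
opening: 0.418
finger_force: 45.8
time: 19.7
eef_pos: [0.5699, -0.1536, 0.0466]
tcp_rot: [0.64, 0.769, 0.0, 0.0]
contact_force: [-2.5, -3.0, -0.4]
opening: 0.418
finger_force: 45.8
time: 20.08
eef_pos: [0.57, -0.1537, 0.0463]
tcp_rot: [0.639, 0.769, -0.0, 0.0]
contact_force: [-4.7, -1.1, 6.6]
opening: 0.417
finger_force: 46.8
```

```bash
python3 -m handwheel '[[0,0,-0.002,0,0,0,-1],[0,0,-0.002,0,0,0,-1],[0,0,-0.002,0,0,0,-0.1],[0,0,-0.002,0,0,0,0.0],[0,0,-0.002,0,0,0,0.1],[0,0,-0.002,0,0,0,0.2],[0,0,-0.002,0,0,0,0.2]]' 20
python3 - <<'E'
from t import *
w=eyes.camera_params('wrist');np.save('w7.npy',w,allow_pickle=True);im=eyes.read_camera('wrist')
q=np.load('jig.npy')
hsv=cv2.cvtColor(im,cv2.COLOR_RGB2HSV);m=((hsv[...,0]<8)|(hsv[...,0]>172))&(hsv[...,1]>150)&(hsv[...,2]>40)
for y in range(190,300,12):
    x=np.where(m[y,200:420])[0]+200
    if len(x): print(y,x.min(),x.max())
for x in(290,310,330,350): print('col',x,np.where(m[:330,x])[0][:1])
J=axes(q[2],False);O=np.array([q[0],q[1],.018])
L=lambda a:O+J@(np.array(a)/1e3)
for d in range(-42,10,8):
    z=54+np.sqrt(42**2-d*d) if abs(d)<42 else 54
    print(d,proj(w,[L((14,48-d,z)),L((50,48-d,z))]).round(1).tolist())
E
```

```text
time: 20.95
eef_pos: [0.5699, -0.1534, 0.0457]
tcp_rot: [0.64, 0.769, 0.0, 0.0]
contact_force: [-0.5, 0.3, -0.6]
opening: 0.599
finger_force: 0.0
226 272 369
238 270 372
250 268 374
262 267 374
274 265 376
286 265 376
298 264 377
col 290 [223]
col 310 [223]
col 330 [223]
col 350 [223]
-42 [[277.0, 211.8], [369.7, 211.7]]
-34 [[269.0, 251.8], [379.0, 251.5]]
-26 [[266.4, 284.7], [382.1, 284.5]]
-18 [[265.3, 315.6], [383.5, 315.3]]
-10 [[265.2, 343.7], [383.7, 343.4]]
-2 [[266.0, 368.3], [383.0, 368.0]]
6 [[267.5, 388.8], [381.4, 388.5]]
```

Run:
```python
from t import *
w=eyes.camera_params('wrist');im=eyes.read_camera('wrist').astype(int);q=np.load('jig.npy')
print('col320',[(y,*im[y,320]) for y in range(160,240,5)])
print('row262',[(x,*im[262,x]) for x in list(range(258,274,3))+list(range(366,392,3))])
J=axes(q[2],False);O=np.array([q[0],q[1],.018]);L=lambda a:O+J@(np.array(a)/1e3)
a=np.radians(np.arange(-80,80,5))
R=proj(w,[L((32,48+42*np.cos(t),54+42*np.sin(t))) for t in a]);i=R[:,1].argmin();print('min row',np.degrees(a[i]),R[i])
print('foot',proj(w,[L((32,78,0)),L((32,78,20))]))
print('stop',proj(w,[L((20,90,70)),L((20,102,70)),L((20,90,0)),L((50,60,34)),L((50,80,34))]).round(1).tolist())
```

```text
col320 [(160, np.int64(131), np.int64(116), np.int64(86)), (165, np.int64(130), np.int64(115), np.int64(86)), (170, np.int64(138), np.int64(143), np.int64(140)), (175, np.int64(138), np.int64(143), np.int64(140)), (180, np.int64(137), np.int64(142), np.int64(138)), (185, np.int64(138), np.int64(142), np.int64(139)), (190, np.int64(178), np.int64(184), np.int64(179)), (195, np.int64(179), np.int64(186), np.int64(183)), (200, np.int64(170), np.int64(177), np.int64(173)), (205, np.int64(172), np.int64(179), np.int64(175)), (210, np.int64(169), np.int64(175), np.int64(171)), (215, np.int64(167), np.int64(174), np.int64(170)), (220, np.int64(126), np.int64(131), np.int64(128)), (225, np.int64(70), np.int64(19), np.int64(18)), (230, np.int64(101), np.int64(23), np.int64(22)), (235, np.int64(103), np.int64(24), np.int64(21))]
row262 [(258, np.int64(113), np.int64(100), np.int64(75)), (261, np.int64(115), np.int64(101), np.int64(77)), (264, np.int64(117), np.int64(105), np.int64(79)), (267, np.int64(93), np.int64(23), np.int64(22)), (270, np.int64(108), np.int64(24), np.int64(23)), (273, np.int64(111), np.int64(27), np.int64(24)), (366, np.int64(104), np.int64(25), np.int64(25)), (369, np.int64(104), np.int64(26), np.int64(24)), (372, np.int64(107), np.int64(27), np.int64(27)), (375, np.int64(111), np.int64(51), np.int64(50)), (378, np.int64(146), np.int64(150), np.int64(147)), (381, np.int64(147), np.int64(152), np.int64(149)), (384, np.int64(149), np.int64(155), np.int64(151)), (387, np.int64(148), np.int64(146), np.int64(141)), (390, np.int64(148), np.int64(146), np.int64(141))]
min row -10.0 [323.23635483 209.39171183]
foot [[322.47321002 212.30032516]
 [322.74655026 220.98258496]]
stop [[289.0, 221.5], [288.0, 186.7], [300.1, 190.4], [361.5, 265.5], [362.9, 223.9]]
```

The flask is released, with its near rim directly against the short stop's top edge (row 222, no gap). Retreating straight up.

```bash
python3 -m handwheel '[[0,0,-0.03,0,0,0,0.2],[0,0,-0.1,0,0,0,0.2],[0,0,-0.2,0,0,0,0.2],[0,0,-0.32,0,0,0,0.2],[0,0,-0.42,0,0,0,0.2],[-0.1,-0.3,-0.45,0,0,0,0.2],[-0.1,-0.5,-0.45,0,0,0,0.2],[-0.1,-0.5,-0.45,0,0,0,0.2],[-0.1,-0.5,-0.45,0,0,0,0.2]]' 20
python3 - <<'E'
from t import *
from scipy.optimize import minimize
q=np.load('jig.npy')
# model silhouette of flask (disc+foot+neck) at offsets from home; IoU against red mask in side, top & wrist
def pts(dx,dy,yaw):
    a=np.linspace(0,2*np.pi,60);P=[]
    D=[(s*17.3,42*np.cos(t),54+42*np.sin(t)) for s in(-1,1) for t in a]
    Fo=[(s,y,z) for s in(-18,18) for y in(-30,30) for z in(0,20)]
    N=[(15.5*np.cos(t),15.5*np.sin(t),z) for t in a for z in(90,112)]
    out=[]
    J=axes(q[2]+yaw,False);J0=axes(q[2],False);O=np.array([q[0],q[1],.018])+J0@[.032+dx,.048+dy,0]
    for S in(D,Fo,N): out.append(O+np.array(S)/1e3@J.T)
    return out
for nm in('top','side','wrist'):
    w=eyes.camera_params(nm);im=eyes.read_camera(nm)
    hsv=cv2.cvtColor(im,cv2.COLOR_RGB2HSV);m=(((hsv[...,0]<10)|(hsv[...,0]>170))&(hsv[...,1]>120)&(hsv[...,2]>25)).astype(np.uint8)
    def sil(x,k=4):
        s=np.zeros((480*k,640*k),np.uint8)
        for S in pts(*x): cv2.fillConvexPoly(s,cv2.convexHull(np.round((proj(w,S)+.5)*k).astype(np.int32)),1)
        return s
    s0=sil((0,0,0));c=cv2.boundingRect(s0);print(nm,'bbox model',[v/4 for v in c])
    x,y,ww,h=[int(v/4) for v in c];roi=np.zeros_like(m);roi[max(y-15,0):y+h+15,max(x-15,0):x+ww+15]=1;m&=roi
    print('  mask bbox',cv2.boundingRect(m),'area',m.sum(),'model',s0.sum()/16)
    M=cv2.resize(m,None,fx=4,fy=4,interpolation=0)
    best=[]
    for dx in np.arange(-6,6.1,1.):
        for dy in np.arange(-6,6.1,1.):
            s=sil((dx/1e3,dy/1e3,0));best.append(((s&M).sum()/(s|M).sum(),dx,dy))
    print('  ',[tuple(float(round(v,3)) for v in b) for b in sorted(best)[-4:]])
print(monitor.get_state()['contact_force'])
E
```

```text
time: 22.18
eef_pos: [0.3782, -0.2298, 0.2266]
tcp_rot: [0.641, 0.768, -0.0, 0.001]
contact_force: [-0.8, -0.5, -0.1]
opening: 0.602
finger_force: 0.0
top bbox model [387.0, 207.75, 32.75, 23.0]
  mask bbox (388, 208, 31, 22) area 483 model 559.5625
   [(0.863, -1.0, -2.0), (0.863, 0.0, 0.0), (0.864, 0.0, -2.0), (0.867, 0.0, -1.0)]
side bbox model [365.5, 286.25, 32.75, 46.0]
  mask bbox (367, 287, 30, 43) area 876 model 1029.4375
   [(0.853, 2.0, 2.0), (0.853, 0.0, 3.0), (0.854, -1.0, 1.0), (0.854, 2.0, 3.0)]
wrist bbox model [492.75, 122.25, 117.0, 95.5]
  mask bbox (494, 123, 114, 94) area 8133 model 8784.125
   [(0.921, -1.0, -1.0), (0.922, 0.0, -1.0), (0.924, 0.0, 0.0), (0.925, -1.0, 0.0)]
[0.34964545 0.01311172 0.87715574]
```

The silhouettes from all three cameras match the home pose to about 1 mm (wrist best at -1, 0). The arm is clear, so I'm handing in.

```bash
python3 -c "
from plant import ctrl
print(ctrl.sign_off())"
```

```text
the job is handed in; nothing more can be done
None
```

I opened the jaw about 43 mm, set the flask upright in the corner of the stop board (within about 1 mm of home by the camera match), and handed the job in at about 22 s; no verdict was returned.

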